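Put the mixed-up hole saws back on their own pegs

TASK

The four hole saws were put back on each other's pegs. Swap them round until each stands teeth down over the peg of its own block, which is the one whose test hole is as wide as the saw; the spare peg, on the block without a hole, is free for parking a saw on the way and ends up empty again. Set every saw down on its block rather than letting it drop, centred on the peg as well as you can, and leave the arbor lying where it is.

Things in the scene. Friction and masses are not known exactly. Their poses are not given: they have to be found in the camera images.
- saw_32: the smallest of four bare-steel hole saws: a plain round cup 32 mm across outside, about 27 mm inside, 48 mm tall, closed flat top with a small arbor hole, toothed open rim at the bottom, standing teeth down over a peg; 90 g nominal. Origin at the centre of the toothed rim (its underside), z up to the closed top.
- saw_44: the second smallest of four bare-steel hole saws: a plain round cup 44 mm across outside, about 39 mm inside, 48 mm tall, closed flat top with a small arbor hole, toothed open rim at the bottom, standing teeth down over a peg; 130 g nominal. Origin at the centre of the toothed rim (its underside), z up to the closed top.
- saw_54: the second largest of four bare-steel hole saws: a plain round cup 54 mm across outside, about 49 mm inside, 48 mm tall, closed flat top with a small arbor hole, toothed open rim at the bottom, standing teeth down over a peg; 170 g nominal. Origin at the centre of the toothed rim (its underside), z up to the closed top.
- saw_65: the largest of four bare-steel hole saws: a plain round cup 65 mm across outside, about 60 mm inside, 48 mm tall, closed flat top with a small arbor hole, toothed open rim at the bottom, standing teeth down over a peg; 220 g nominal. Origin at the centre of the toothed rim (its underside), z up to the closed top.
- block_32: place of the 32 mm saw: fixed plywood block 170 x 84 x 20 mm with a 10 mm dowel peg, 26 mm tall, and 80 mm in front of the peg a round 32 mm test hole through the block. Origin on the peg's axis at the block's underside; the top, where a saw's rim stands, is at z = +20 mm. x points from hole to peg, y along the row.
- block_44: place of the 44 mm saw: fixed plywood block 170 x 84 x 20 mm with a 10 mm dowel peg, 26 mm tall, and 80 mm in front of the peg a round 44 mm test hole through the block. Origin on the peg's axis at the block's underside; the top, where a saw's rim stands, is at z = +20 mm. x points from hole to peg, y along the row.
- block_54: place of the 54 mm saw: fixed plywood block 170 x 84 x 20 mm with a 10 mm dowel peg, 26 mm tall, and 80 mm in front of the peg a round 54 mm test hole through the block. Origin on the peg's axis at the block's underside; the top, where a saw's rim stands, is at z = +20 mm. x points from hole to peg, y along the row.
- block_65: place of the 65 mm saw: fixed plywood block 170 x 84 x 20 mm with a 10 mm dowel peg, 26 mm tall, and 80 mm in front of the peg a round 65 mm test hole through the block. Origin on the peg's axis at the block's underside; the top, where a saw's rim stands, is at z = +20 mm. x points from hole to peg, y along the row.
- block_spare: spare place: fixed block of the same size, frame and peg, but without a test hole; empty at the start. All five blocks stand side by side in one row, in any order, 86 mm apart, on a dark board 18 mm thick; the row may be turned a little. Saws can be gripped across the outside with the fingers closing along the block's x; 57 mm on either side of the peg is clear.
- arbor: the saws' arbor, lying on the dark board's ledge behind the pegs, its middle 100 mm behind the peg row: 22 mm steel collar with a hexagonal shank on one side and a thin pilot drill on the other, 145 mm long overall along its y, 25 mm high. Loose; not to be moved. Origin under the middle of the collar.
Mind the look-alikes: they are no part of the job. What is shaped like the saw_65 but purple or red is not meant.

How it is judged:
At the end, for the whole second after the job is handed in: Each of the four saws stands upright (within 0.1 rad) and still, its rim flat on its own block (origin less than 24 mm above the block's underside), with its axis within 14 mm of that block's peg; the spare peg is therefore empty (horizontal distance between saw_32 and block_32 below 0.014 m and z of saw_32 in the frame of block_32 below 0.024 m and angle between each of saw_32, saw_44, saw_54, saw_65's own z axis and vertical below 0.1 rad and linear speed of each of saw_32, saw_44, saw_54, saw_65 below 0.02 m/s and horizontal distance between saw_44 and block_44 below 0.014 m and z of saw_44 in the frame of block_44 below 0.024 m and horizontal distance between saw_54 and block_54 below 0.014 m and z of saw_54 in the frame of block_54 below 0.024 m and horizontal distance between saw_65 and block_65 below 0.014 m and z of saw_65 in the frame of block_65 below 0.024 m); the robot touches nothing.
It fails at once if a saw is let go in the air and falls (moves faster than 0.8 m/s while the fingers do not hold it: a drop of more than about 30 mm) ((linear speed of saw_32 above 0.8 m/s and contact force between the fingers and saw_32 below 0.1 N) or (linear speed of saw_44 above 0.8 m/s and contact force between the fingers and saw_44 below 0.1 N) or (linear speed of saw_54 above 0.8 m/s and contact force between the fingers and saw_54 below 0.1 N) or (linear speed of saw_65 above 0.8 m/s and contact force between the fingers and saw_65 below 0.1 N)).
It fails at once if the arbor is pushed more than 30 mm from where it lay (distance of arbor from where it was at the start of the episode above 0.03 m).
It also fails if it takes over 104 s, if anything falls off the work surface, if the arm or the gripper's body presses on something with over 40 N, if the wrist force passes 120 N, or if a joint passes its speed limit or range.

ROBOT

A 6-joint arm with a two-finger parallel gripper is mounted at the origin on the work surface. World frame = base frame: x ahead of the robot, y to its left, z up, the work surface at z = 0. Lengths are in m, angles in rad, forces in N, time in s.
With the tool pointing down it reaches from about 0.25 to 0.8 m from the base axis. Payload 8.5 kg.
Tool frame: the origin (TCP) lies at the very end of the fingers, on their centre line; the grasp point (between the pads) lies 19 mm behind it; y points along the fingers, z is the direction in which the jaws open and shut, and the axes are right-handed (so a half turn about y gives the same grasp; the last joint's range is limited). The gripper opens to 85 mm and grips with 20 to 120 N. Pads are 22 mm wide; open, the fingers measure 114 mm over their backs; the gripper's body (76 mm by 85 mm) begins 54 mm behind the grasp point. The pads swing forward as they close: fully open they stand 13 mm farther back than shut.
Start: joints at [0, 0.238, -0.013, 1.319, 0, 1.571], TCP at [0.525, -0, 0.231] pointing down, gripper open.
Joint ranges: [-2.66, 2.66], [-1.03, 1.9], [-1.14, 1.46], [-1.82, 2.27], [-1.45, 1.34], [-3.14, 3.14]. Speed limits (rad/s): [2.22, 2.22, 2.79, 3.14, 3.14, 3.14].

INTERFACE

Orientations are given as a 3x3 rotation matrix whose columns are the frame's x, y, z axes.
In Python, from rig import env gives the robot as it stands. The module is installed in compiled form; this text tells all that it offers.
- The arm moves only by the tool play_rows, never from a script. Its argument "plan" is a list that holds one entry, the list of rows, each a list of 7 numbers: the shift along the tool's x, y, z each as a share of 0.12 m, from -1 to 1, then the turn, a rotation vector about the tool's x, y, z each as a share of pi/2 rad, from -1 to 1, then the closure, from 0 (fully open) to 1 (shut). In form: [[[x, y, z, ax, ay, az, gripper], ...]]. A call has 1 to 20 rows; each row shifts and turns the pose as measured when the row begins, along the tool's axes as they then stand; what a row does not reach is not made up. A row lasts 1/10 s, in which the tool goes at most 50 mm and 8.59 degrees, less where a joint would pass 70% of its speed; a pose out of reach is approached as far as the arm can. A call with a number of a shift or a turn outside -1 to 1 is refused whole. A call with a gripper value outside its range is refused whole. The fingers move at their own pace and stop on an object; "force" is the grip in N (left out, the last holds). Time passes only in rows, so rows that do not move let the fingers close. It gives the time, the measured TCP pose, the force and the opening at its end, in the units of the state.
- env.get_state(): the state, without advancing time (a new reading comes with each control period).
- env.read_camera(name): name is "scene" or "side" or "wrist"; returns a dict with "pixels" (480x640x3 uint8, red, green, blue), "fx", "fy", "cx", "cy" (pixels), "dist_coeffs" ([k1, k2, p1, p2, k3] as OpenCV has them; the pictures are not rectified), "eye" and "attitude" of the camera in the world. Camera axes: x right, y up, looking along -z (the intrinsics and any distortion apply to the point x, -y, -z); pixel columns grow to the right and rows downward; lengths in m; the calibration is good to about 2 mm. A picture is of the moment at which its call begins. There is no depth.
- env.finish_job(): hands the job in, once; it reports no verdict.
Trained networks look in the newest picture that a camera, given by its name, has taken for a name from the list of things; names that differ only in an ending like _2 or _b are one class to them, and where a whole thing is asked for, a point or a joint stands for the part that bears it (a point fixed in the world has none). Each returns a list of dicts, best first, with "confidence" (0 to 1); they miss things now and then, are a little off and sometimes report something else, mostly with a low value. They report only what shows in the picture. A call takes as long as a camera call. They do not tell look-alikes from the thing itself.
- env.boxes_of(query, camera): "extent" ([left, top, width, height] as shares, 0 to 1, of the picture: columns of its width, rows of its height, round what is visible of it).
- env.pinpoint(query, camera): "point" ([column, row] as shares, 0 to 1, of the picture: columns of its width, rows of its height: a listed point, or the origin of a listed thing).
The state is a dict: "time": time; "q": joint angles; "joint_velocities": joint speeds; "joint_torque": joint torques, N m; "position": TCP position; "eef_rot": TCP orientation; "force": force on the tool from outside, world axes, zero at the start; "wrist_torque": the same for the moment, N m; "grip_width": finger opening in m.
Only numpy, scipy, OpenCV 4.12 (cv2) and the standard library are available. Lean on these libraries where they do the work, as an engineer would, in place of code of your own. Each camera call takes 0.05 s, during which the arm holds its last target.

## Working session

There is one attempt and no reset: what is moved stays moved. The work goes in short steps, Python scripts to look and compute and a tool call to move; the robot and the scene stay as the last step left them, time stands still between calls to the robot, and variables do not carry over. Pictures are saved under pics/ and viewed, and the job is handed in when it is done.

Besides the shell and the picture viewer there is one more tool, called after ">>>" as name(argument=value, ...) on one line, values as JSON. play_rows: Moves the arm, as the interface text tells. Shift numbers are shares of 0.12 m and turn numbers shares of pi/2 rad, none past 1 either way. Its arguments: {"type":"object","properties":{"plan":{"type":"array","items":{"type":"array","items":{"type":"array","items":{"type":"number","minimum":-1,"maximum":1}}}},"force":{"type":"number"}},"required":["plan"]}

```bash
mkdir -p pics; ls; cat > h.py <<'E'
import numpy as np, cv2
from rig import env
def grab(n,tag):
    c=env.read_camera(n); cv2.imwrite(f'pics/{n}_{tag}.png',cv2.cvtColor(c['pixels'],cv2.COLOR_RGB2BGR)); return c
def K(c): return np.array([[c['fx'],0,c['cx']],[0,c['fy'],c['cy']],[0,0,1.]])
def ray(c,u,v):
    p=cv2.undistortPoints(np.array([[[u,v]]],float),K(c),np.array(c['dist_coeffs']))[0,0]
    d=np.array(c['attitude'])@np.array([p[0],-p[1],-1.]); return np.array(c['eye']),d
def onz(c,u,v,z):
    e,d=ray(c,u,v); return e+d*(z-e[2])/d[2]
def proj(c,P):
    P=np.atleast_2d(P); R=np.array(c['attitude']); q=(P-np.array(c['eye']))@R; q=q*[1,-1,-1]
    return cv2.projectPoints(q,np.zeros(3),np.zeros(3),K(c),np.array(c['dist_coeffs']))[0][:,0]
E
python3 - <<'E'
from h import *
np.set_printoptions(precision=4,suppress=True)
for n in ['scene','side','wrist']:
    c=grab(n,'0'); print(n,c['fx'],c['eye'],c['dist_coeffs']); print(np.array(c['attitude']))
    for q in ['saw_32','saw_44','saw_54','saw_65','block_32','block_44','block_54','block_65','block_spare','arbor']:
        r=env.pinpoint(q,n)
        print(q,[(np.round(np.array(x['point'])*[640,480],1).tolist(),round(x['confidence'],2)) for x in r[:4]])
s=env.get_state(); print(s)
E
```

```text
pics
scene 438.0396091054285 [0.978  0.3149 0.5426] [-0.0387  0.      0.      0.      0.    ]
[[-0.5455 -0.5527  0.63  ]
 [ 0.8381 -0.3618  0.4083]
 [ 0.0024  0.7507  0.6606]]
saw_32 [([307.0, 281.9], 0.9), ([270.9, 261.7], 0.88), ([414.2, 387.9], 0.81), ([194.4, 220.1], 0.79)]
saw_44 [([307.0, 281.9], 0.9), ([270.9, 261.7], 0.88), ([414.2, 387.9], 0.81), ([194.4, 220.1], 0.79)]
saw_54 [([307.0, 281.9], 0.9), ([270.9, 261.7], 0.88), ([414.2, 387.9], 0.81), ([194.4, 220.1], 0.79)]
saw_65 [([307.0, 281.9], 0.9), ([270.9, 261.7], 0.88), ([414.2, 387.9], 0.81), ([194.4, 220.1], 0.79)]
block_32 [([311.2, 291.7], 0.84), ([268.6, 268.5], 0.84), ([231.3, 253.1], 0.69), ([196.8, 232.3], 0.59)]
block_44 [([311.2, 291.7], 0.84), ([268.6, 268.5], 0.84), ([231.3, 253.1], 0.69), ([196.8, 232.3], 0.59)]
block_54 [([311.2, 291.7], 0.84), ([268.6, 268.5], 0.84), ([231.3, 253.1], 0.69), ([196.8, 232.3], 0.59)]
block_65 [([311.2, 291.7], 0.84), ([268.6, 268.5], 0.84), ([231.3, 253.1], 0.69), ([196.8, 232.3], 0.59)]
block_spare [([355.0, 312.5], 0.92)]
arbor [([197.4, 292.7], 0.9)]
side 573.921146362798
[... 1746 characters left out ...]
 0.7), ([398.5, 327.5], 0.69)]
block_65 [([391.1, 402.1], 0.7), ([398.5, 327.5], 0.69)]
block_spare [([424.3, 29.3], 0.61)]
arbor [([513.2, 310.0], 0.88)]
{'time': 1.65, 'q': array([-0.    ,  0.2382, -0.0135,  1.3192,  0.    ,  1.5708]), 'joint_velocities': array([ 0.0002,  0.0008,  0.0002, -0.0006,  0.0003, -0.0003]), 'joint_torque': array([  0.0013, -53.8576,  34.6692,   0.0028,   0.0002,  -0.    ]), 'position': array([0.525 , 0.    , 0.2313]), 'eef_rot': array([[-0.    , -0.0001,  1.    ],
       [-1.    ,  0.    , -0.    ],
       [-0.    , -1.    , -0.0001]]), 'force': array([-0.5001,  0.1501, -0.1513]), 'wrist_torque': array([0.0134, 0.0111, 0.0266]), 'grip_width': 0.08560876043408101}
```

View pics.

View pics/scene_0.png

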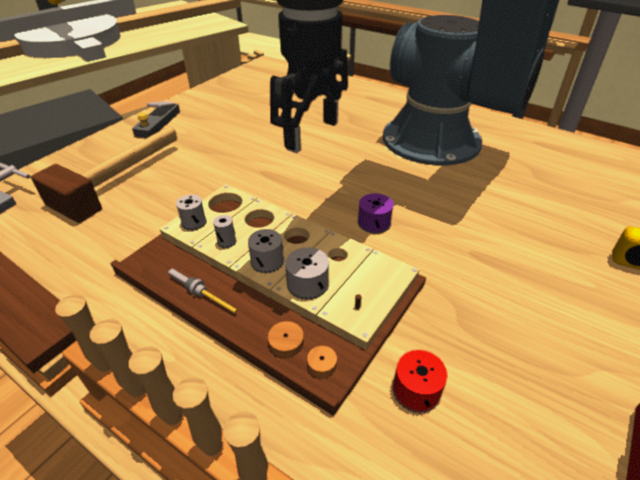

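View pics/side_0.png

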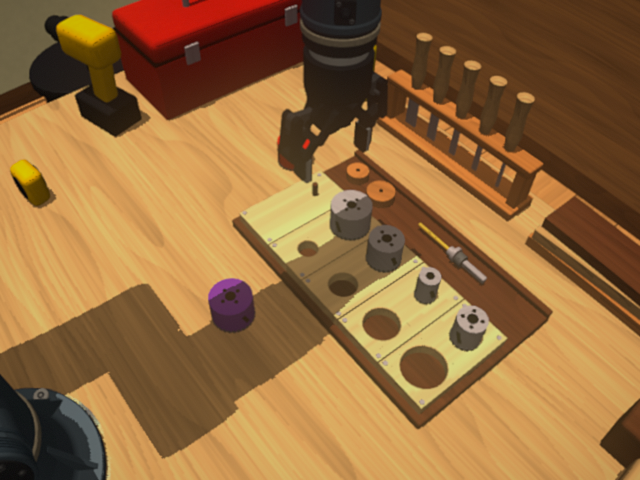

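View pics/wrist_0.png

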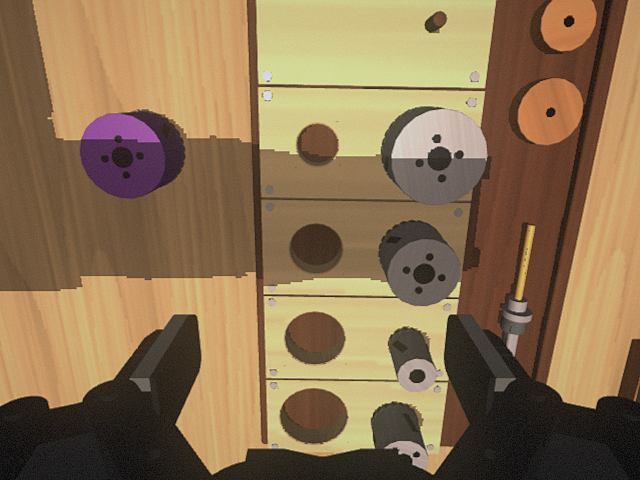

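```bash
python3 - <<'E'
from h import *
np.set_printoptions(precision=4,suppress=True)
C={n:env.read_camera(n) for n in ['scene','side','wrist']}
P={'side':{'s65':(353.5,224.3),'s54':(381.4,257.8),'s32':(422.8,291.9)},
 'wrist':{'s65':(420.9,149.1),'s54':(410.4,249.5),'s32':(407,343.5)},
 'scene':{'s65':(307,281.9),'s54':(270.9,261.7),'s44':(194.4,220.1)}}
for n,d in P.items():
    for k,(u,v) in d.items(): print(n,k,onz(C[n],u,v,.038)[:2])
# arbor hole / peg tops by eye
T={'wrist':{'s65':(439,159),'s54':(424,274),'s32':(418,377)},'side':{'s65':(351,205),'s54':(386,239),'s32':(430,272),'s44':(473,319)},
 'scene':{'s65':(306,262),'s54':(265,236),'s32':(223,219),'s44':(190,200)}}
for n,d in T.items():
    for k,(u,v) in d.items(): print(n,k,'top',onz(C[n],u,v,.086)[:2])
H={'wrist':{'h32':(318,144),'h44':(316,247),'h54':(315,337),'h65':(314,416)},'side':{'h32':(308,248),'h44':(343,284),'h54':(382,324),'h65':(424,367)},
'scene':{'h32':(339,254),'h44':(297,235),'h54':(260,218),'h65':(226,202)}}
for n,d in H.items():
    for k,(u,v) in d.items(): print(n,k,onz(C[n],u,v,.038)[:2])
for n,p in {'wrist':(439,18),'side':(315,184),'scene':(358,297)}.items(): print(n,'peg',onz(C[n],*p,.064)[:2])
E
```

```text
side s65 [0.6104 0.0385]
side s54 [ 0.5989 -0.0401]
side s32 [ 0.6035 -0.1253]
wrist s65 [0.6026 0.0428]
wrist s54 [ 0.5997 -0.0404]
wrist s32 [ 0.6023 -0.131 ]
scene s65 [0.6004 0.0367]
scene s54 [ 0.596  -0.0386]
scene s44 [ 0.5875 -0.2235]
wrist s65 top [0.6042 0.0416]
wrist s54 top [ 0.6002 -0.0423]
wrist s32 top [ 0.6019 -0.1314]
side s65 top [0.603  0.0407]
side s54 top [ 0.5985 -0.0432]
side s32 top [ 0.6059 -0.1264]
side s44 top [ 0.595  -0.2181]
scene s65 top [0.6042 0.039 ]
scene s54 top [ 0.5918 -0.049 ]
scene s32 top [ 0.5965 -0.1345]
scene s44 top [ 0.589  -0.2198]
wrist h32 [0.5223 0.0468]
wrist h44 [ 0.5203 -0.0381]
wrist h54 [ 0.5189 -0.1241]
wrist h65 [ 0.5174 -0.2108]
side h32 [0.5219 0.0448]
side h44 [ 0.52   -0.0413]
side h54 [ 0.5183 -0.1284]
side h65 [ 0.5167 -0.2141]
scene h32 [0.5191 0.0452]
scene h44 [ 0.5183 -0.0419]
scene h54 [ 0.5169 -0.1267]
scene h65 [ 0.5147 -0.2129]
wrist peg [0.6025 0.1308]
side peg [0.6024 0.1286]
scene peg [0.604 0.129]
```

>>> play_rows(plan=[[[-0.085,0.18,0.165,0,0.012,0,0],[-0.085,0.18,0.165,0,0,0,0],[-0.085,0.18,0.165,0,0,0,0],[-0.085,0.18,0.165,0,0,0,0],[0,0,0,0,0,0,0]]], force=30)

```text
time: 2.3
position: [0.6083, 0.0406, 0.1436]
eef_rot: [[-0.021, 0.004, 1.0], [-1.0, -0.0, -0.021], [0.0, -1.0, 0.004]]
force: [-0.4, 0.4, -0.3]
grip_width: 0.0856
```

```bash
python3 - <<'E'
from h import *
np.set_printoptions(precision=4,suppress=True)
s=env.get_state(); print(s['time'],s['position']); print(s['eef_rot'])
c=grab('wrist','1')
E
```

```text
2.3 [0.6083 0.0406 0.1436]
[[-0.0208  0.004   0.9998]
 [-0.9998 -0.0001 -0.0208]
 [ 0.     -1.      0.004 ]]
```

View pics/wrist_1.png

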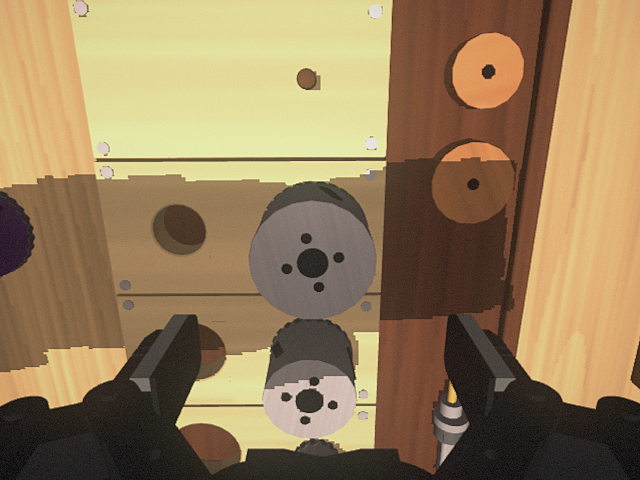

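```bash
python3 - <<'E'
from h import *
np.set_printoptions(precision=4,suppress=True)
c=env.read_camera('wrist')
print('65',onz(c,312.5,263,.086),'54',onz(c,310,401,.086),'peg',onz(c,306,78,.064),'h32',onz(c,179,230,.038))
print(proj(c,[.6083,.0406,.1436-.0]))
E
```

```text
65 [0.6033 0.0409 0.086 ] 54 [ 0.5994 -0.0437  0.086 ] peg [0.6023 0.1304 0.064 ] h32 [0.5206 0.0457 0.038 ]
[[323.4335 319.2059]]
```

>>> play_rows(plan=[[[0,0.25,-0.042,-0.0025,0,0,0],[0,0.25,0,0,0,0,0],[0,0.25,0,0,0,0,0],[0,0,0,0,0,0,0],[0,0,0,0,0,0,0]]])

```text
time: 2.9
position: [0.6035, 0.0381, 0.0622]
eef_rot: [[-0.023, 0.011, 1.0], [-1.0, -0.0, -0.023], [-0.0, -1.0, 0.011]]
force: [0.8, 0.1, -0.5]
grip_width: 0.0853
```

>>> play_rows(plan=[[[0,0,0,-0.007,-0.002,0,0],[0,0,0,0,0,0,0],[0,0,0,0,0,0,0]]])

```text
time: 3.2
position: [0.6056, 0.0378, 0.0675]
eef_rot: [[-0.02, 0.005, 1.0], [-1.0, 0.0, -0.02], [-0.001, -1.0, 0.005]]
force: [0.8, -0.2, 0.0]
grip_width: 0.0853
```

>>> play_rows(plan=[[[0,0,0,0,0,0,0],[0,0,0,0,0,0,0],[0,0,0,0,0,0,0]]])

```text
time: 3.5
position: [0.6066, 0.0379, 0.0692]
eef_rot: [[-0.02, 0.008, 1.0], [-1.0, 0.001, -0.02], [-0.001, -1.0, 0.008]]
force: [-0.1, 0.3, -0.2]
grip_width: 0.0855
```

>>> play_rows(plan=[[[0,0,0,0,0,0,0]]])

```text
time: 3.6
position: [0.6066, 0.0379, 0.0692]
eef_rot: [[-0.02, 0.008, 1.0], [-1.0, 0.001, -0.02], [-0.001, -1.0, 0.008]]
force: [-1.0, 0.5, 0.3]
grip_width: 0.0855
```

>>> play_rows(plan=[[[0,0,0,0,0,0,0]]])

```text
time: 3.7
position: [0.6065, 0.0379, 0.0691]
eef_rot: [[-0.02, 0.008, 1.0], [-1.0, 0.001, -0.02], [-0.001, -1.0, 0.008]]
force: [0.6, 0.9, 0.6]
grip_width: 0.0856
```

>>> play_rows(plan=[[[0,0,0,0,0,0,0]]])

```text
time: 3.8
position: [0.6064, 0.038, 0.069]
eef_rot: [[-0.02, 0.008, 1.0], [-1.0, 0.001, -0.02], [-0.001, -1.0, 0.008]]
force: [-0.3, 0.1, -0.2]
grip_width: 0.0853
```

```bash
python3 - <<'E'
from h import *
np.set_printoptions(precision=5,suppress=True)
s=env.get_state(); print(s['time'],s['position'],s['joint_velocities'])
env.read_camera('wrist');env.read_camera('wrist')
s=env.get_state(); print(s['time'],s['position'],s['joint_velocities'])
E
```

```text
3.8 [0.60644 0.03796 0.06905] [0.00071 0.00105 0.00005 0.00072 0.00111 0.00123]
3.9 [0.60645 0.03794 0.06904] [ 0.00022  0.0003   0.00135 -0.00104 -0.00049  0.00023]
```

>>> play_rows(plan=[[[-0.012,0.08,-0.013,-0.003,0,0,0],[-0.012,0.07,-0.013,-0.002,0,0,0],[0,0.03,0,0,0,0,0],[0,0,0,0,0,0,0],[0,0,0,0,0,0,0],[0,0,0,0,0,0,0],[0,0,0,0,0,0,0]]])

```text
time: 4.6
position: [0.6027, 0.0412, 0.0446]
eef_rot: [[-0.02, -0.002, 1.0], [-1.0, 0.001, -0.02], [-0.001, -1.0, -0.002]]
force: [-0.2, 1.1, 0.3]
grip_width: 0.0853
```

>>> play_rows(plan=[[[0,0,0,0,0,0,0.4],[0,0,0,0,0,0,0.6],[0,0,0,0,0,0,0.8],[0,0,0,0,0,0,1],[0,0,0,0,0,0,1],[0,0,0,0,0,0,1]]], force=30)

```text
time: 5.2
position: [0.6029, 0.0412, 0.0453]
eef_rot: [[-0.02, -0.001, 1.0], [-1.0, 0.001, -0.02], [-0.001, -1.0, -0.001]]
force: [-1.0, -0.1, -0.5]
grip_width: 0.0651
```

```bash
python3 - <<'E'
from h import *
c=grab('wrist','2');c=grab('side','2')
E
```

```text
(no output)
```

View pics/wrist_2.png

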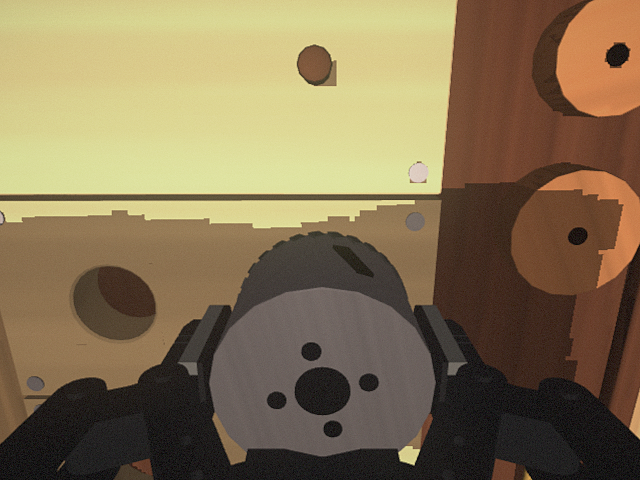

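View pics/side_2.png

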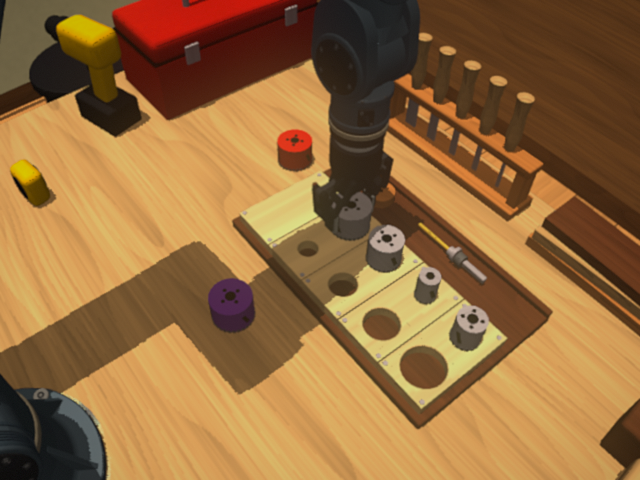

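>>> play_rows(plan=[[[0,-0.06,0,0,0,0,1],[0,-0.12,0,0,0,0,1],[0,-0.12,0,0,0,0,1],[0,-0.06,0,0,0,0,1],[-0.08,-0.02,0,0,0,0,1],[-0.2,0,0,0,0,0,1],[-0.2,0,0,0,0,0,1],[-0.17,0,0,0,0,0,1],[-0.08,0,0,0,0,0,1],[0,0,0,0,0,0,1],[0,0,0,0,0,0,1],[0,0,0,0,0,0,1],[0,0,0,0,0,0,1]]], force=40)

```text
time: 6.6
position: [0.6028, 0.1322, 0.0913]
eef_rot: [[-0.021, -0.006, 1.0], [-1.0, -0.0, -0.021], [0.0, -1.0, -0.006]]
force: [-0.5, 0.1, -1.5]
grip_width: 0.0649
```

```bash
python3 - <<'E'
from h import *
np.set_printoptions(precision=4,suppress=True)
c=grab('wrist','3')
E
```

```text
(no output)
```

View pics/wrist_3.png

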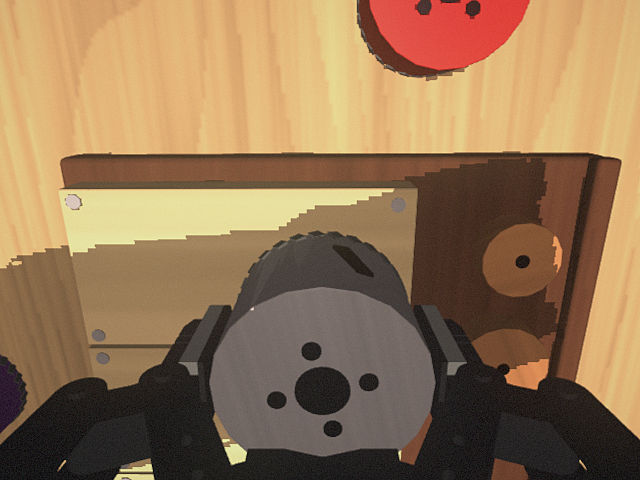

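```bash
python3 - <<'E'
from h import *
np.set_printoptions(precision=4,suppress=True)
c=env.read_camera('wrist'); s=env.get_state()
print(s['position'],onz(c,322.5,391,.132))
E
```

```text
[0.6029 0.1322 0.0914] [0.6032 0.1329 0.132 ]
```

>>> play_rows(plan=[[[0.012,0.04,0,0.004,0,0,1],[0.008,0.08,0,0,0,0,1],[0,0.08,0,0,0,0,1],[0,0.06,0,0,0,0,1],[0,0.03,0,0,0,0,1],[0,0.01,0,0,0,0,1],[0,0,0,0,0,0,1],[0,0,0,0,0,0,1],[0,0,0,0,0,0,1]]])

```text
time: 7.6
position: [0.6025, 0.1284, 0.0514]
eef_rot: [[-0.023, -0.0, 1.0], [-1.0, -0.0, -0.023], [0.0, -1.0, -0.0]]
force: [0.2, 1.0, -2.5]
grip_width: 0.0649
```

>>> play_rows(plan=[[[-0.005,0.02,0,0,-0.002,0,1],[0,0.018,0,0,0,0,1],[0,0.006,0,0,0,0,1],[0,0,0,0,0,0,1],[0,0,0,0,0,0,1],[0,0,0,0,0,0,1]]])

```text
time: 8.2
position: [0.6029, 0.1293, 0.0464]
eef_rot: [[-0.019, 0.001, 1.0], [-1.0, -0.0, -0.019], [0.0, -1.0, 0.001]]
force: [-0.1, 0.2, -1.9]
grip_width: 0.0651
```

>>> play_rows(plan=[[[0,0.012,0,0,0,0,1],[0,0,0,0,0,0,1],[0,0,0,0,0,0,1]]])

```text
time: 8.5
position: [0.6033, 0.1293, 0.0455]
eef_rot: [[-0.02, 0.002, 1.0], [-1.0, -0.0, -0.02], [-0.0, -1.0, 0.002]]
force: [-0.5, 0.0, -1.6]
grip_width: 0.0648
```

>>> play_rows(plan=[[[0,0,0,0,0,0,0.15],[0,0,0,0,0,0,0],[0,0,0,0,0,0,0],[0,0,0,0,0,0,0],[0,-0.06,0,0,0,0,0],[0,-0.15,0,0,0,0,0],[0,-0.2,0,0,0,0,0],[0,-0.15,0,0,0,0,0],[0.1,-0.06,0,0,0,0,0],[0.2,0,0.01,0,0,0,0],[0.3,0,0.01,0,0,0,0],[0.3,0,0.01,0,0,0,0],[0.3,0,0,0,0,0,0],[0.3,0,0,0,0,0,0],[0.3,0,0,0,0,0,0],[0.18,0,0,0,0,0,0],[0.08,0,0,0,0,0,0],[0,0,0,0,0,0,0],[0,0,0,0,0,0,0],[0,0,0,0,0,0,0]]])

```text
time: 10.5
position: [0.6001, -0.1316, 0.1246]
eef_rot: [[-0.018, 0.003, 1.0], [-1.0, -0.0, -0.018], [0.0, -1.0, 0.003]]
force: [0.1, 0.4, 0.1]
grip_width: 0.0855
```

```bash
python3 - <<'E'
from h import *
np.set_printoptions(precision=4,suppress=True)
c=grab('wrist','4');c=grab('side','4')
s=env.get_state(); print(s['time'],s['position']); print(s['eef_rot'])
E
```

```text
10.6 [ 0.6002 -0.1314  0.1246]
[[-0.0178  0.0035  0.9998]
 [-0.9998 -0.0006 -0.0178]
 [ 0.0005 -1.      0.0035]]
```

View pics/wrist_4.png

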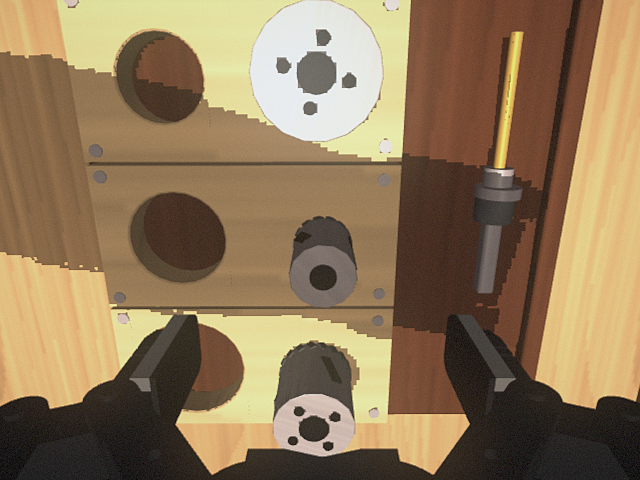

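View pics/side_4.png

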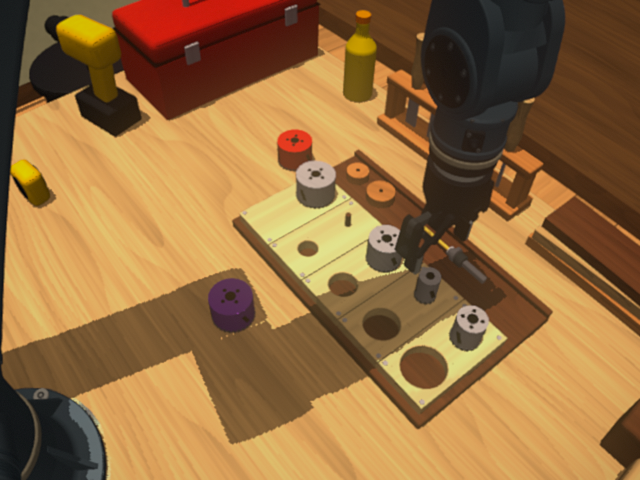

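Saw 65 stands on the spare peg (side ≈(316,172)), and the gripper is above saw 32 (wrist top hole ≈(323,277)).

```bash
python3 - <<'E'
from h import *
np.set_printoptions(precision=4,suppress=True)
c=env.read_camera('wrist')
print('32',onz(c,322.5,277,.086),'54',onz(c,317,72,.086),'44',onz(c,314,428,.086),'holes44,54',onz(c,160,76,.038),onz(c,178.5,237,.038))
c=env.read_camera('side'); print('p32',onz(c,348.5,214,.064),'65',onz(c,316,173.5,.086))
E
```

```text
32 [ 0.6007 -0.1296  0.086 ] 54 [ 0.6002 -0.0408  0.086 ] 44 [ 0.5947 -0.2157  0.086 ] holes44,54 [ 0.5207 -0.0385  0.038 ] [ 0.5195 -0.1241  0.038 ]
p32 [0.6019 0.0433 0.064 ] 65 [0.6046 0.1292 0.086 ]
```

>>> play_rows(plan=[[[0,0.06,0,-0.002,0,0,0],[0,0.13,0,0,0,0,0],[0,0.15,0,0,0,0,0],[0,0.13,0,0,0,0,0],[0,0.06,0,0,0,0,0],[0,0.03,0,0,0,0,0],[0,0,0,0,0,0,0],[0,0,0,0,0,0,0],[0,0,0,0,0,0,0.3],[0,0,0,0,0,0,0.4]]], force=30)

```text
time: 11.7
position: [0.6019, -0.129, 0.0553]
eef_rot: [[-0.014, 0.002, 1.0], [-1.0, -0.001, -0.014], [0.001, -1.0, 0.003]]
force: [0.1, -0.3, 0.1]
grip_width: 0.0587
```

>>> play_rows(plan=[[[0.005,0.02,-0.005,-0.001,0.003,0,0.5],[0,0,0,0,0,0,0.6],[0,0,0,0,0,0,0.7],[0,0,0,0,0,0,1],[0,0,0,0,0,0,1],[0,0,0,0,0,0,1],[0,0,0,0,0,0,1]]], force=30)

```text
time: 12.4
position: [0.6018, -0.1298, 0.0538]
eef_rot: [[-0.019, 0.003, 1.0], [-1.0, -0.001, -0.019], [0.001, -1.0, 0.003]]
force: [1.1, -0.7, -0.7]
grip_width: 0.032
```

```bash
python3 - <<'E'
from h import *
c=grab('wrist','5')
E
```

```text
(no output)
```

View pics/wrist_5.png

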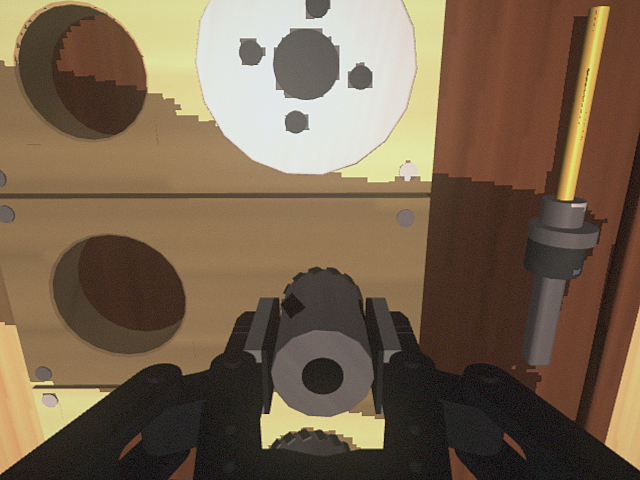

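>>> play_rows(plan=[[[0,-0.06,0,0,0,0,1],[0,-0.13,0,0,0,0,1],[0,-0.16,0,0,0,0,1],[0,-0.11,0,0,0,0,1],[0,-0.05,0,0,0,0,1],[-0.08,0,0,0,0,0,1],[-0.2,0,-0.01,0,0,0,1],[-0.28,0,-0.01,0,0,0,1],[-0.28,0,-0.01,0,0,0,1],[-0.28,0,0,0,0,0,1],[-0.18,0,0,0,0,0,1],[-0.08,0,0,0,0,0,1],[0,0,0,0,0,0,1],[0,0,0,0,0,0,1],[0,0,0,0,0,0,1],[0,0,0,0,0,0,1]]], force=40)

```text
time: 14.05
position: [0.5977, 0.0428, 0.1131]
eef_rot: [[-0.022, -0.005, 1.0], [-1.0, -0.001, -0.022], [0.001, -1.0, -0.005]]
force: [0.7, -0.2, -1.2]
grip_width: 0.0316
```

```bash
python3 - <<'E'
from h import *
np.set_printoptions(precision=4,suppress=True)
c=grab('wrist','6');s=env.get_state(); print(s['position'],onz(c,322,376,s['position'][2]+.0322))
E
```

```text
[0.5977 0.0427 0.1131] [0.5979 0.0426 0.1453]
```

View pics/wrist_6.png

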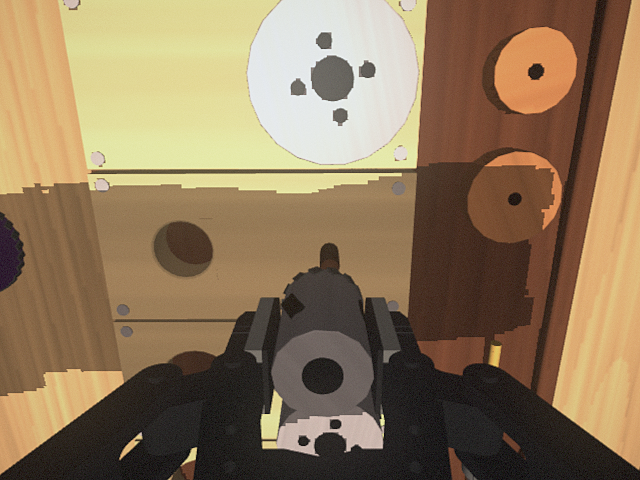

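>>> play_rows(plan=[[[-0.008,0.04,0.014,0.003,-0.001,0,1],[0,0.08,0.014,0,0,0,1],[0,0.1,0,0,0,0,1],[0,0.1,0,0,0,0,1],[0,0.06,0,0,0,0,1],[0,0.03,0,0,0,0,1],[0,0.01,0,0,0,0,1],[0,0,0,0,0,0,1],[0,0,0,0,0,0,1],[0,0,0,0,0,0,1]]])

```text
time: 15.1
position: [0.601, 0.0419, 0.0573]
eef_rot: [[-0.023, -0.001, 1.0], [-1.0, -0.002, -0.023], [0.002, -1.0, -0.001]]
force: [-0.0, -0.6, -0.6]
grip_width: 0.0315
```

>>> play_rows(plan=[[[-0.012,0.008,0,0,-0.002,0,1],[0,0.012,0,0,0,0,1],[0,0.004,0,0,0,0,1],[0,0,0,0,0,0,1],[0,0,0,0,0,0,1],[0,0,0,0,0,0,1]]])

```text
time: 15.7
position: [0.6016, 0.0436, 0.0552]
eef_rot: [[-0.019, 0.0, 1.0], [-1.0, -0.001, -0.019], [0.001, -1.0, 0.0]]
force: [-0.7, -0.4, -1.1]
grip_width: 0.0315
```

>>> play_rows(plan=[[[0,0.012,0,0,0,0,1],[0,0.003,0,0,0,0,1],[0,0,0,0,0,0,1],[0,0,0,0,0,0,1]]])

```text
time: 16.1
position: [0.6018, 0.0436, 0.0538]
eef_rot: [[-0.019, 0.001, 1.0], [-1.0, -0.001, -0.019], [0.001, -1.0, 0.001]]
force: [-0.9, -0.9, 0.1]
grip_width: 0.0314
```

>>> play_rows(plan=[[[0,0,0,0,0,0,0.6],[0,0,0,0,0,0,0.4],[0,0,0,0,0,0,0],[0,0,0,0,0,0,0],[0,0,0,0,0,0,0],[0,-0.06,0,0,0,0,0],[0,-0.13,0,0,0,0,0],[0,-0.18,0,0,0,0,0],[0,-0.14,0,0,0,0,0],[0.08,-0.06,0,0,0,0,0],[0.18,0,0,0,0,0,0],[0.22,0,0,0,0,0,0],[0.14,0,0,0,0,0,0],[0.06,0,0,0,0,0,0],[0,0,0,0,0,0,0],[0,0,0,0,0,0,0],[0,0,0,0,0,0,0]]])

```text
time: 17.8
position: [0.5998, -0.0423, 0.1268]
eef_rot: [[-0.018, 0.002, 1.0], [-1.0, -0.002, -0.018], [0.002, -1.0, 0.002]]
force: [-0.3, -0.1, -1.1]
grip_width: 0.0857
```

```bash
python3 - <<'E'
from h import *
c=grab('wrist','7')
E
```

```text
(no output)
```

View pics/wrist_7.png

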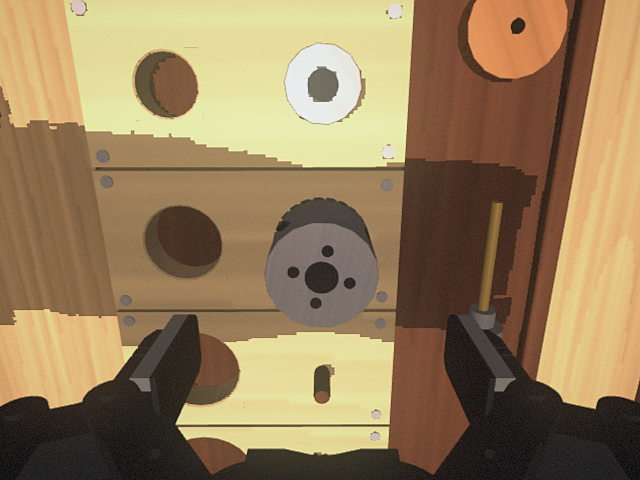

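>>> play_rows(plan=[[[0,0.07,0,-0.001,0.001,0,0],[0,0.14,0,0,0,0,0],[0,0.16,0,0,0,0,0],[0,0.15,0,0,0,0,0],[0,0.07,0,0,0,0,0],[0,0.03,0,0,0,0,0],[0,0,0,0,0,0,0],[0,0,0,0,0,0,0],[0,0,0,0,0,0,0],[0,0,0,0,0,0,0]]], force=30)

```text
time: 18.85
position: [0.6009, -0.0384, 0.0493]
eef_rot: [[-0.015, 0.002, 1.0], [-1.0, -0.001, -0.015], [0.001, -1.0, 0.002]]
force: [-0.1, -1.0, 0.5]
grip_width: 0.0852
```

>>> play_rows(plan=[[[0.022,0,-0.005,-0.001,0.003,0,0.2],[0,0,0,0,0,0,0.3],[0,0,0,0,0,0,0.5],[0,0,0,0,0,0,1],[0,0,0,0,0,0,1],[0,0,0,0,0,0,1],[0,0,0,0,0,0,1]]], force=30)

```text
time: 19.55
position: [0.6008, -0.0415, 0.0507]
eef_rot: [[-0.02, 0.002, 1.0], [-1.0, -0.001, -0.02], [0.001, -1.0, 0.002]]
force: [0.1, -0.7, 0.5]
grip_width: 0.0529
```

```bash
python3 - <<'E'
from h import *
c=grab('wrist','8');s=env.get_state(); print(s['position'],onz(c,322,376,.086))
E
```

```text
[ 0.60079595 -0.04152396  0.05066761] [ 0.60082133 -0.03948653  0.086     ]
```

View pics/wrist_8.png

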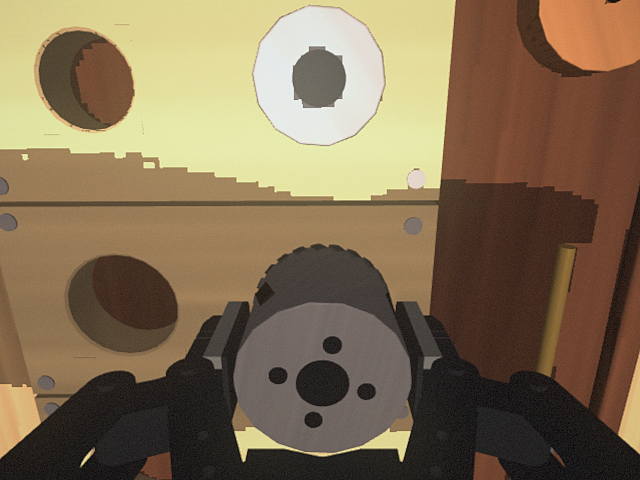

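>>> play_rows(plan=[[[0,-0.05,0,0,0,0,1],[0,-0.12,0,0,0,0,1],[0,-0.12,0,0,0,0,1],[0,-0.07,0,0,0,0,1],[0.08,-0.02,0,0,0,0,1],[0.18,0,-0.01,0,0,0,1],[0.22,0,0,0,0,0,1],[0.14,0,0,0,0,0,1],[0.06,0,0,0,0,0,1],[0,0,0,0,0,0,1],[0,0,0,0,0,0,1],[0,0,0,0,0,0,1],[0,0,0,0,0,0,1]]], force=40)

```text
time: 20.9
position: [0.5961, -0.126, 0.0965]
eef_rot: [[-0.019, -0.003, 1.0], [-1.0, -0.0, -0.019], [0.0, -1.0, -0.003]]
force: [0.3, -0.1, -2.0]
grip_width: 0.0531
```

>>> play_rows(plan=[[[0.014,0.04,0.008,0.002,0,0,1],[0.014,0.08,0.008,0,0,0,1],[0,0.09,0,0,0,0,1],[0,0.07,0,0,0,0,1],[0,0.03,0,0,0,0,1],[0,0.01,0,0,0,0,1],[0,0,0,0,0,0,1],[0,0,0,0,0,0,1],[0,0,0,0,0,0,1]]])

```text
time: 21.8
position: [0.5978, -0.1279, 0.0537]
eef_rot: [[-0.017, -0.001, 1.0], [-1.0, 0.0, -0.017], [-0.0, -1.0, -0.001]]
force: [-0.2, 0.2, -0.8]
grip_width: 0.0527
```

```bash
python3 - <<'E'
from h import *
c=grab('wrist','9');grab('side','9')
E
```

```text
(no output)
```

View pics/side_9.png

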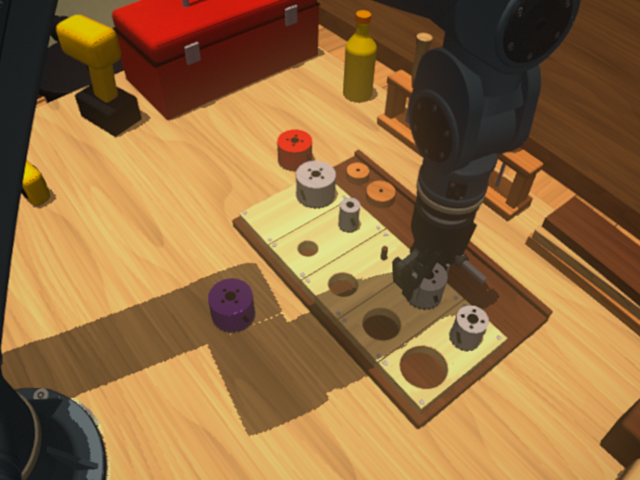

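Lower the last 3 mm.

>>> play_rows(plan=[[[0,0.01,0,0,0.001,0,1],[0,0.01,0,0,0,0,1],[0,0.006,0,0,0,0,1],[0,0,0,0,0,0,1],[0,0,0,0,0,0,1],[0,0,0,0,0,0,1]]])

```text
time: 22.5
position: [0.5982, -0.128, 0.051]
eef_rot: [[-0.018, 0.001, 1.0], [-1.0, -0.0, -0.018], [0.0, -1.0, 0.001]]
force: [-0.2, 0.5, -2.9]
grip_width: 0.053
```

>>> play_rows(plan=[[[0,0,0,0,0,0,0.3],[0,0,0,0,0,0,0.2],[0,0,0,0,0,0,0],[0,0,0,0,0,0,0],[0,0,0,0,0,0,0],[0,-0.06,0,0,0,0,0],[0,-0.15,0,0,0,0,0],[0,-0.18,0,0,0,0,0],[0,-0.15,0,0,0,0,0],[0.08,-0.06,0,0,0,0,0],[0.18,0,-0.01,0,0,0,0],[0.24,0,0,0,0,0,0],[0.14,0,0,0,0,0,0],[0.06,0,0,0,0,0,0],[0,0,0,0,0,0,0],[0,0,0,0,0,0,0],[0,0,0,0,0,0,0]]])

```text
time: 24.2
position: [0.5953, -0.2157, 0.128]
eef_rot: [[-0.017, 0.002, 1.0], [-1.0, 0.0, -0.017], [-0.0, -1.0, 0.002]]
force: [0.2, 0.6, -0.1]
grip_width: 0.0852
```

```bash
python3 - <<'E'
from h import *
c=grab('wrist','10')
E
```

```text
(no output)
```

View pics/wrist_10.png

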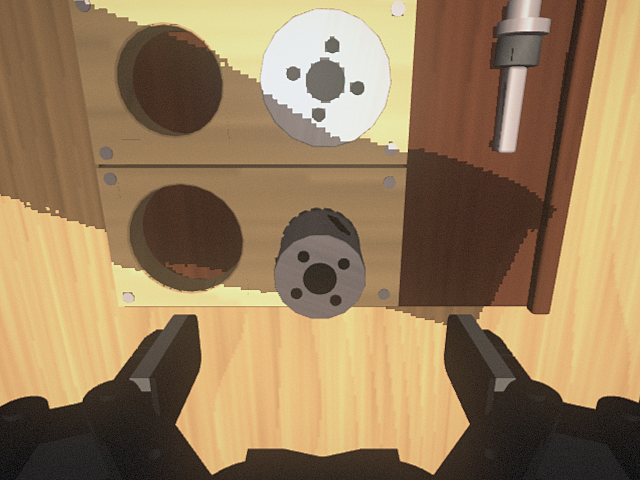

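>>> play_rows(plan=[[[0.01,0.07,-0.004,-0.001,0.001,0,0],[0.01,0.14,0,0,0,0,0],[0.005,0.16,0,0,0,0,0],[0,0.14,0,0,0,0,0],[0,0.07,0,0,0,0,0],[0,0.03,0,0,0,0,0],[0,0,0,0,0,0,0],[0,0,0,0,0,0,0],[0,0,0,0,0,0,0],[0,0,0,0,0,0,0]]], force=30)

```text
time: 25.25
position: [0.5961, -0.2151, 0.0521]
eef_rot: [[-0.014, 0.002, 1.0], [-1.0, -0.0, -0.014], [0.0, -1.0, 0.002]]
force: [-0.5, -0.3, -0.8]
grip_width: 0.0853
```

>>> play_rows(plan=[[[0,0,-0.01,-0.001,0.003,0,0.2],[0,0,0,0,0,0,0.4],[0,0,0,0,0,0,0.6],[0,0,0,0,0,0,1],[0,0,0,0,0,0,1],[0,0,0,0,0,0,1],[0,0,0,0,0,0,1]]], force=30)

```text
time: 25.95
position: [0.5954, -0.2155, 0.0536]
eef_rot: [[-0.019, 0.002, 1.0], [-1.0, -0.001, -0.019], [0.001, -1.0, 0.002]]
force: [-0.3, 0.6, 1.5]
grip_width: 0.0437
```

```bash
python3 - <<'E'
from h import *
c=grab('wrist','11')
E
```

```text
(no output)
```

View pics/wrist_11.png

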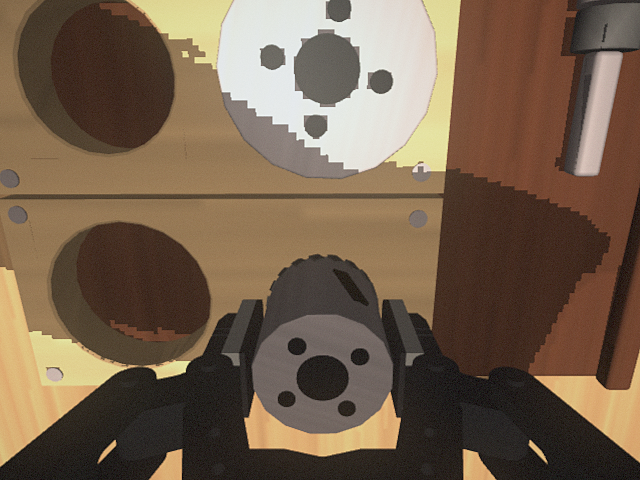

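>>> play_rows(plan=[[[0,-0.06,0,0,0,0,1],[0,-0.13,0,0,0,0,1],[0,-0.16,0,0,0,0,1],[0,-0.11,0,0,0,0,1],[0,-0.05,0,0,0,0,1],[-0.08,0,0,0,0,0,1],[-0.2,0,0.01,0,0,0,1],[-0.28,0,0.01,0,0,0,1],[-0.28,0,0.01,0,0,0,1],[-0.28,0,0,0,0,0,1],[-0.19,0,0,0,0,0,1],[-0.08,0,0,0,0,0,1],[0,0,0,0,0,0,1],[0,0,0,0,0,0,1],[0,0,0,0,0,0,1],[0,0,0,0,0,0,1]]], force=40)

```text
time: 27.6
position: [0.5982, -0.0414, 0.112]
eef_rot: [[-0.022, -0.007, 1.0], [-1.0, 0.001, -0.022], [-0.0, -1.0, -0.007]]
force: [0.3, -0.1, -1.8]
grip_width: 0.0432
```

```bash
python3 - <<'E'
from h import *
c=grab('wrist','12');s=env.get_state(); print(s['position'],onz(c,322,378,s['position'][2]+.0324))
E
```

```text
[ 0.59817155 -0.04151298  0.112013  ] [ 0.59843195 -0.04231063  0.144413  ]
```

View pics/wrist_12.png

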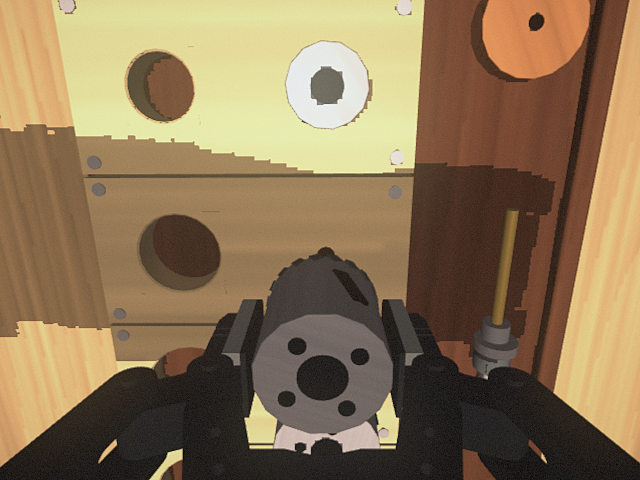

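>>> play_rows(plan=[[[0,0.04,0.006,0.003,-0.001,0,1],[0,0.08,0.006,0.001,0,0,1],[0,0.1,0,0,0,0,1],[0,0.1,0,0,0,0,1],[0,0.06,0,0,0,0,1],[0,0.03,0,0,0,0,1],[0,0.01,0,0,0,0,1],[0,0,0,0,0,0,1],[0,0,0,0,0,0,1],[0,0,0,0,0,0,1]]])

```text
time: 28.65
position: [0.5992, -0.0432, 0.0561]
eef_rot: [[-0.023, -0.002, 1.0], [-1.0, 0.0, -0.023], [-0.0, -1.0, -0.002]]
force: [-0.1, -0.3, -2.3]
grip_width: 0.0436
```

>>> play_rows(plan=[[[-0.01,0.008,0.002,0.001,-0.002,0,1],[0,0.01,0,0,0,0,1],[0,0.005,0,0,0,0,1],[0,0,0,0,0,0,1],[0,0,0,0,0,0,1],[0,0,0,0,0,0,1]]])

```text
time: 29.25
position: [0.6001, -0.0419, 0.0542]
eef_rot: [[-0.02, 0.002, 1.0], [-1.0, 0.0, -0.02], [-0.0, -1.0, 0.002]]
force: [0.2, 0.7, -1.5]
grip_width: 0.0437
```

>>> play_rows(plan=[[[0,0.006,0,0,0,0,1],[0,0,0,0,0,0,1],[0,0,0,0,0,0,0.5],[0,0,0,0,0,0,0.3],[0,0,0,0,0,0,0],[0,0,0,0,0,0,0],[0,0,0,0,0,0,0]]])

```text
time: 29.95
position: [0.6005, -0.042, 0.0539]
eef_rot: [[-0.02, 0.003, 1.0], [-1.0, 0.0, -0.02], [-0.0, -1.0, 0.003]]
force: [0.7, 0.2, 0.2]
grip_width: 0.0857
```

>>> play_rows(plan=[[[0,-0.06,0,0,0,0,0],[0,-0.15,0,0,0,0,0],[0,-0.18,0,0,0,0,0],[0,-0.15,0,0,0,0,0],[-0.08,-0.06,0,0,0,0,0],[-0.2,0,0.01,0,0,0,0],[-0.28,0,0.01,0,0,0,0],[-0.28,0,0,0,0,0,0],[-0.28,0,0,0,0,0,0],[-0.18,0,0,0,0,0,0],[-0.07,0,0,0,0,0,0],[0,0,0,0,0,0,0],[0,0,0,0,0,0,0],[0,0,0,0,0,0,0]]])

```text
time: 31.35
position: [0.6054, 0.1303, 0.1304]
eef_rot: [[-0.022, 0.003, 1.0], [-1.0, 0.0, -0.022], [-0.001, -1.0, 0.003]]
force: [0.3, 0.3, 0.0]
grip_width: 0.0853
```

```bash
python3 - <<'E'
from h import *
c=grab('wrist','13')
E
```

```text
(no output)
```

View pics/wrist_13.png

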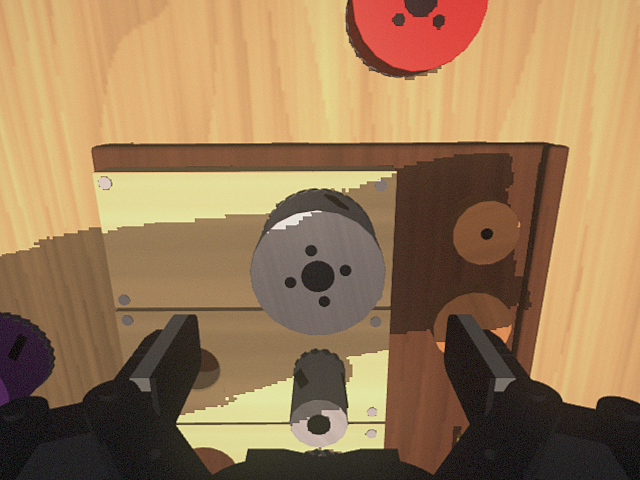

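>>> play_rows(plan=[[[-0.01,0.07,-0.01,-0.002,-0.001,0,0],[-0.01,0.15,-0.01,0,0,0,0],[0,0.17,0,0,0,0,0],[0,0.14,0,0,0,0,0],[0,0.07,0,0,0,0,0],[0,0.03,0,0,0,0,0],[0,0,0,0,0,0,0],[0,0,0,0,0,0,0],[0,0,0,0,0,0,0],[0,0,0,0,0,0,0]]], force=30)

```text
time: 32.4
position: [0.6042, 0.1277, 0.0523]
eef_rot: [[-0.027, 0.002, 1.0], [-1.0, 0.001, -0.027], [-0.001, -1.0, 0.002]]
force: [0.2, 0.2, -0.2]
grip_width: 0.0854
```

>>> play_rows(plan=[[[-0.014,0.02,-0.005,-0.001,-0.004,0,0],[0,0.025,0,0,0,0,0],[0,0.008,0,0,0,0,0],[0,0,0,0,0,0,0],[0,0,0,0,0,0,0.2],[0,0,0,0,0,0,0.5],[0,0,0,0,0,0,1],[0,0,0,0,0,0,1],[0,0,0,0,0,0,1],[0,0,0,0,0,0,1]]], force=30)

```text
time: 33.4
position: [0.6041, 0.13, 0.0468]
eef_rot: [[-0.02, 0.002, 1.0], [-1.0, 0.001, -0.02], [-0.001, -1.0, 0.002]]
force: [0.6, -0.2, -0.3]
grip_width: 0.0647
```

```bash
python3 - <<'E'
from h import *
c=grab('wrist','14')
E
```

```text
(no output)
```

View pics/wrist_14.png

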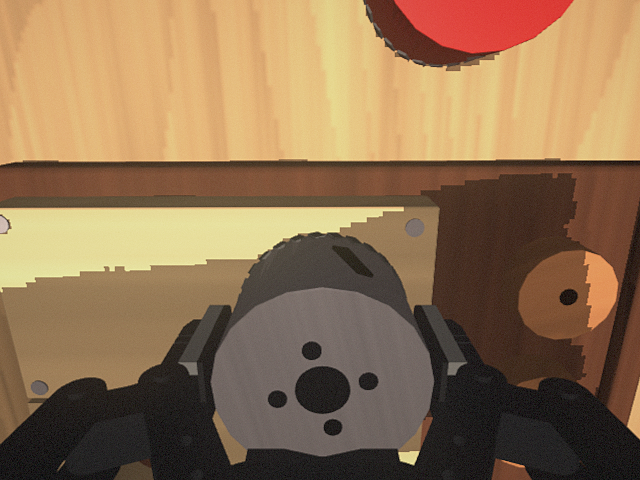

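>>> play_rows(plan=[[[0,-0.06,0,0,0,0,1],[0,-0.13,0,0,0,0,1],[0,-0.16,0,0,0,0,1],[0,-0.13,0,0,0,0,1],[0,-0.07,0,0,0,0,1],[0,-0.01,0,0,0,0,1],[0.08,0,0,0,0,0,1],[0.2,0,0,0,0,0,1],[0.28,0,0.01,0,0,0,1],[0.28,0,0,0,0,0,1],[0.28,0,0,0,0,0,1],[0.28,0,0,0,0,0,1],[0.28,0,0,0,0,0,1],[0.28,0,0,0,0,0,1],[0.28,0,0,0,0,0,1],[0.2,0,0,0,0,0,1],[0.08,0,0,0,0,0,1],[0,0,0,0,0,0,1],[0,0,0,0,0,0,1],[0,0,0,0,0,0,1]]], force=40)

```text
time: 35.45
position: [0.5897, -0.1885, 0.1047]
eef_rot: [[-0.019, -0.018, 1.0], [-1.0, 0.002, -0.019], [-0.001, -1.0, -0.018]]
force: [-0.2, 0.8, -2.5]
grip_width: 0.0649
```

```bash
python3 - <<'E'
from h import *
c=grab('wrist','15');s=env.get_state(); print(s['position'],onz(c,322,390,s['position'][2]+.0392))
E
```

```text
[ 0.5896655  -0.18823721  0.10476241] [ 0.59039259 -0.18844843  0.14396241]
```

View pics/wrist_15.png

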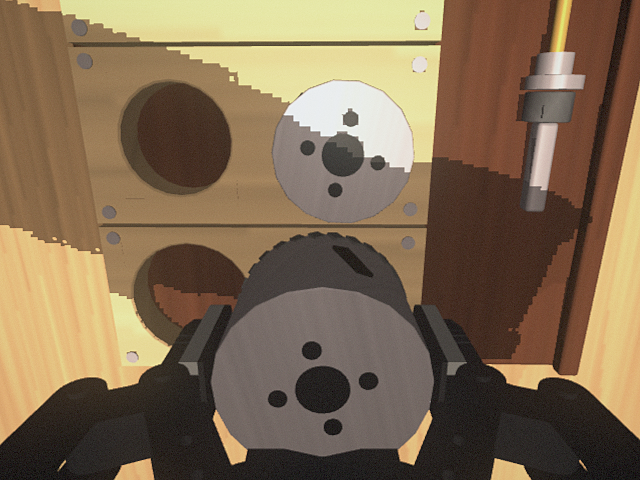

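>>> play_rows(plan=[[[0.05,0,0.02,0.006,0,0,1],[0.09,0,0.02,0.006,0,0,1],[0.05,0,0.015,0,0,0,1],[0.02,0,0,0,0,0,1],[0,0,0,0,0,0,1],[0,0,0,0,0,0,1],[0,0,0,0,0,0,1]]])

```text
time: 36.2
position: [0.597, -0.2136, 0.105]
eef_rot: [[-0.016, 0.003, 1.0], [-1.0, 0.001, -0.016], [-0.001, -1.0, 0.003]]
force: [-0.2, -0.0, -1.9]
grip_width: 0.0646
```

>>> play_rows(plan=[[[0.008,0.04,0,-0.001,0.001,0,1],[0.006,0.08,0,0,0,0,1],[0,0.1,0,0,0,0,1],[0,0.1,0,0,0,0,1],[0,0.06,0,0,0,0,1],[0,0.03,0,0,0,0,1],[0,0.01,0,0,0,0,1],[0,0,0,0,0,0,1],[0,0,0,0,0,0,1],[0,0,0,0,0,0,1]]])

```text
time: 37.2
position: [0.5965, -0.2146, 0.049]
eef_rot: [[-0.017, -0.0, 1.0], [-1.0, 0.002, -0.017], [-0.002, -1.0, -0.0]]
force: [-0.5, -0.9, -1.8]
grip_width: 0.0648
```

```bash
python3 - <<'E'
from h import *
c=grab('side','16')
E
```

```text
(no output)
```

View pics/side_16.png

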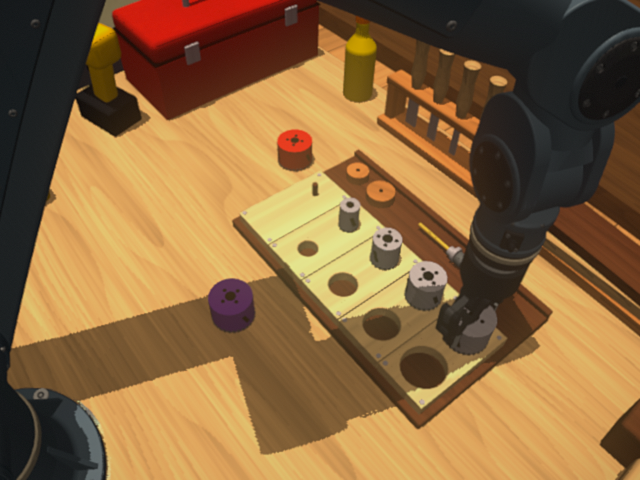

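>>> play_rows(plan=[[[0,0.008,0,0,0.001,0,1],[0,0.009,0,0,0,0,1],[0,0.004,0,0,0,0,1],[0,0,0,0,0,0,1],[0,0,0,0,0,0,1],[0,0,0,0,0,0,1]]])

```text
time: 37.85
position: [0.597, -0.2148, 0.0473]
eef_rot: [[-0.019, 0.001, 1.0], [-1.0, 0.001, -0.019], [-0.002, -1.0, 0.001]]
force: [-0.3, -0.2, -2.4]
grip_width: 0.0648
```

Release, then lift clear and back off towards the robot for inspection.

>>> play_rows(plan=[[[0,0.006,0,0,0,0,1],[0,0,0,0,0,0,1],[0,0,0,0,0,0,0.2],[0,0,0,0,0,0,0],[0,0,0,0,0,0,0],[0,0,0,0,0,0,0]]])

```text
time: 38.45
position: [0.5977, -0.215, 0.0474]
eef_rot: [[-0.019, 0.003, 1.0], [-1.0, 0.001, -0.019], [-0.001, -1.0, 0.003]]
force: [-1.1, -0.6, -0.1]
grip_width: 0.0854
```

>>> play_rows(plan=[[[0,-0.06,0,0,0,0,0],[0,-0.15,0,0,0,0,0],[0,-0.25,0,0,0,0,0],[0,-0.3,0,0,0,0,0],[0,-0.3,0,0,0,0,0],[-0.1,-0.2,-0.1,0,0,0,0],[-0.2,-0.1,-0.2,0,0,0,0],[-0.2,0,-0.2,0,0,0,0],[-0.2,0,-0.2,0,0,0,0],[-0.1,0,-0.1,0,0,0,0],[0,0,0,0,0,0,0],[0,0,0,0,0,0,0],[0,0,0,0,0,0,0]]])

```text
time: 39.75
position: [0.5009, -0.1152, 0.2237]
eef_rot: [[-0.019, 0.01, 1.0], [-1.0, -0.001, -0.019], [0.0, -1.0, 0.01]]
force: [1.7, 0.3, 0.1]
grip_width: 0.0853
```

```bash
python3 - <<'E'
from h import *
for n in ['side','scene','wrist']: c=grab(n,'17')
E
```

```text
(no output)
```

View pics/side_17.png

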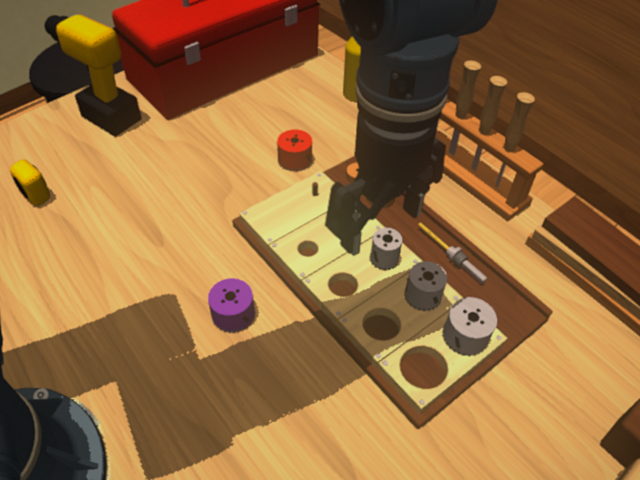

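View pics/scene_17.png

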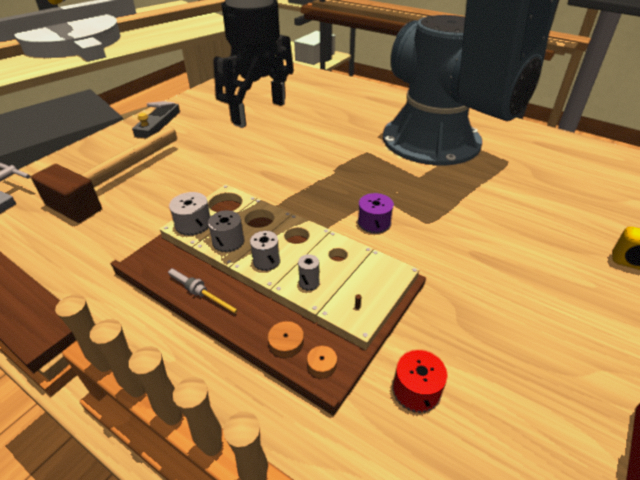

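View pics/wrist_17.png

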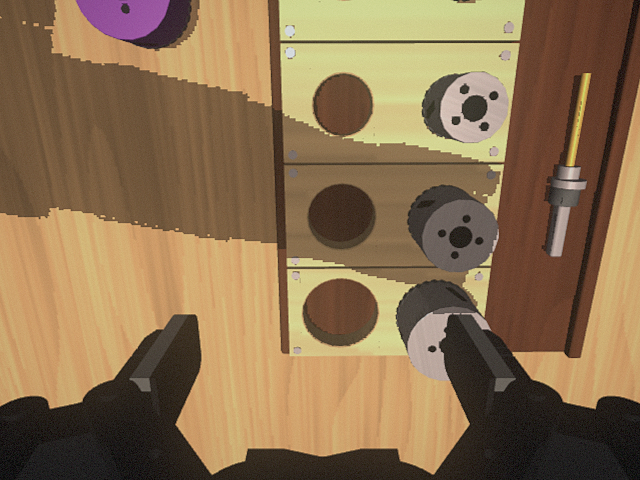

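```bash
python3 - <<'E'
from h import *
np.set_printoptions(precision=4,suppress=True)
C={n:env.read_camera(n) for n in ['scene','side','wrist']}
T={'side':{'44':(387.5,238.5),'54':(428,275.5),'65':(473,318)},'scene':{'32':(308.5,262),'44':(264.5,243),'54':(225,219.5),'65':(190,201)},
'wrist':{'44':(474.5,108),'54':(460,237)}}
peg={'32':(.6011,.0441),'44':(.5995,-.0419),'54':(.598,-.1279),'65':(.5963,-.2141)}
for n,d in T.items():
    for k,(u,v) in d.items(): p=onz(C[n],u,v,.086)[:2]; print(n,k,p,(p-peg[k])*1000)
s=env.get_state(); print(s['time'],s['joint_velocities'],s['force'])
env.finish_job()
E
```

```text
side 44 [ 0.6009 -0.0439] [ 1.3752 -1.9609]
side 54 [ 0.5992 -0.129 ] [ 1.2097 -1.09  ]
side 65 [ 0.5962 -0.217 ] [-0.0871 -2.8897]
scene 32 [0.6022 0.0421] [ 1.1154 -2.0176]
scene 44 [ 0.6051 -0.0392] [5.6266 2.7425]
scene 54 [ 0.5957 -0.1308] [-2.3468 -2.8742]
scene 65 [ 0.5911 -0.2177] [-5.2408 -3.5715]
wrist 44 [ 0.6003 -0.0425] [ 0.8413 -0.6185]
wrist 54 [ 0.5979 -0.1284] [-0.0628 -0.5472]
40.05 [ 0.0019 -0.0034 -0.0019  0.0014 -0.0018  0.0018] [-0.7264  0.0071  0.5793]
the job is handed in; nothing more can be done
```

I parked the 65 mm saw on the spare peg. I then moved the 32, 54 and 44 mm saws to their own blocks and brought the 65 back to its own. Each saw was lowered to within about 1 mm of its block before release, and I handed the job in at about 40 s.

**Final pictures:** All four saws stand upright on the blocks with matching holes. The spare peg is empty, the arbor looks unmoved, and the gripper is clear of everything.

**Centring:** Positions were read by eye from the centre hole in each saw's top.
- **Side and wrist cameras:** the 44, 54 and 65 mm saws are within about 3 mm of their pegs. The 65 mm saw has only a side reading.
- **Scene camera:** it disagreed, putting the 44 and 65 mm saws about 6 mm off, the 54 about 4 mm and the 32 about 2 mm. Its coarse pixel reading probably explains most of that, and all of it is inside the 14 mm limit.
- **32 mm saw:** only the scene camera could measure it at the end, because the gripper hid it from the side camera and it lay outside the wrist view. An earlier wrist picture had shown it standing on its block.

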